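# Demagnetise the toolmaker's vise

### The arm

A 6-joint arm with a two-finger parallel gripper is mounted at the origin on the work surface. World frame = base frame: x ahead of the robot, y to its left, z up, the work surface at z = 0. Lengths are in mm, angles in rad, forces in N, time in s.
With the tool pointing down it reaches from about 350 to 975 mm from the base axis. Payload 7.1 kg.
Tool frame: the origin (TCP) lies at the very end of the fingers, on their centre line; the grasp point (between the pads) lies 19 mm behind it; z points along the fingers, y is the line along which they close (so a half turn about z gives the same grasp; the last joint's range is limited). The gripper opens to 88 mm and grips with 3 to 60 N. Pads are 20 mm wide; open, the fingers measure 115 mm over their backs; the gripper's body (75 mm by 178 mm) begins 61 mm behind the grasp point.
Start: joints at [-1.224, 0.423, 1.63, -0, 1.089, -0.019], TCP at [223.577, -583.625, 222.675] pointing down, gripper open.
Joint ranges: [-3, 3], [-0.9, 2.11], [0.09, 2.58], [-1.31, 4.45], [0.11, 2.69], [-2.54, 2.54]. Speed limits (rad/s): [2.39, 2.39, 3.01, 3.14, 3.14, 3.14].

### API

Orientations are given as a rotation vector (axis times angle).
In Python, from workcell import ctrl, optics gives the robot as it stands.
- The arm moves only by the shell command python3 -m jog 'ROWS'. ROWS is JSON, a list of rows, each a list of 7 numbers: the shift along the tool's x, y, z in units of 40 mm (1.0 is 40 mm), then the turn, a rotation vector about the tool's x, y, z in units of 6 degrees (1.0 is 6 degrees), then the opening, from 0 (shut) to 1 (fully open). A call has 1 to 20 rows; each row shifts and turns the commanded pose from where the row before left it, along the tool's axes as they then stand; what a row does not reach is not made up. A row lasts 1/10 s, in which the tool goes at most 50 mm and 8.59 degrees, less where a joint would pass 70% of its speed; a pose out of reach is approached as far as the arm can. A call is refused whole if a number of a shift passes 1 or a number of a turn 1, either way. A call with a gripper value outside its range is refused whole. The fingers move at their own pace and stop on an object; the grip force is fixed at half the most. Time passes only in rows, so rows that do not move let the fingers close. It gives the time, the measured TCP pose, the force, the opening and the grip force at its end, in the units of the state.
- ctrl.get_obs(): the state, without advancing time (a new reading comes with each control period).
- optics.get_image(name): name is "side" or "top" or "wrist"; returns the picture (480x640x3 uint8, red, green, blue); there is no depth.
- optics.camera_model(name): a dict with "fov_y" (degrees; the focal length in pixels is half the picture's height over the tangent of half this angle, whatever the lens; pixels are square), "cx", "cy" (the principal point, pixels), "view" (4x4, takes a point from world to camera coordinates); the wrist camera has in their place "hand_eye" (4x4, takes a point from camera to tool coordinates, whose origin is the TCP and whose axes are the flange's). Camera axes: x right, y up, looking along -z (the intrinsics and any distortion apply to the point x, -y, -z); pixel columns grow to the right and rows downward; lengths in mm; the calibration is good to about 2 mm. A picture is of the moment at which its call begins: read the wrist's pose just before it. camera_model takes no time and is no camera call.
- ctrl.close_job(): hands the job in; it is judged then, once.
Trained networks look in the newest picture that a camera, given by its name, has taken for a name from the list of things; names that differ only in an ending like _2 or _b are one class to them, and where a whole thing is asked for, a point or a joint stands for the part that bears it (a point fixed in the world has none). Each returns a list of dicts, best first, with "conf" (0 to 1); they miss things now and then, are a little off and sometimes report something else, mostly with a low value. They report only what shows in the picture. A call takes as long as a camera call. They do not tell look-alikes from the thing itself.
- optics.masks_of(target, camera): "pixels" (480x640 bool, what is visible of it) and "extent" ([centre column, centre row, width, height] in pixels, round what is visible of it).
The state is a dict: "t": time; "qpos": joint angles; "qvel": joint speeds; "joint_torque": joint torques, N m; "ee_pos": TCP position; "orientation": TCP orientation; "ft_force": force on the tool from outside, world axes, zero at the start; "moment": the same for the moment, N m; "width": finger opening in mm; "grasp_force": force on a finger pad.
Only numpy, scipy, OpenCV 4.12 (cv2) and the standard library are available. Lean on these libraries where they do the work, as an engineer would, in place of code of your own. Each camera call takes 0.05 s, during which the arm holds its last target. There are 200 camera calls.

### The job

Push the red start button on the blue demagnetiser fully down and let it come back up; then pick up the small steel toolmaker's vise, carry it over the little lathe to the other side of the bench, and stop with it hovering about a centimetre above the middle of the demagnetiser's steel plate: level, lined up lengthwise with the plate, and not touching it. Finish there, still holding the vise steady in the gripper, never letting it touch the demagnetiser; do not bump the lathe, and leave the chuck, the oil bottle and the brass faceplate where they stand.

Things in the scene. Friction and masses are not known exactly. Their poses are not given: they have to be found in the camera images.
- vise: Loose steel toolmaker's vise, 0.3 to 0.5 kg. Base 80 long (x) x 30 wide (y) x 16 mm high; jaws on it, top at 38 mm (x -20 to 32, nearly shut), a screw head at its -x end out to x = -50. Long sides flat, 30 mm apart over the full height: grip across y at the middle. Origin: centre of its underside; z up. It stands to one side of the lathe (either side), the demagnetiser to the other.
- demag: Fixed blue demagnetiser box, 180 (x) x 100 (y) mm, flat top 50 mm above the bench; origin at the bench under its centre. A bright steel plate lies on its top towards +x and the red button towards -x.
- plate (a point): Centre of the top face of the demagnetiser's steel plate, 56 mm above the bench. The plate is 80 long (x) x 32 wide (y) mm with a brass line along its length; the axes are those of the demagnetiser, x along the plate. The vise may point either way along it.
- button_top (a point): Centre of the top of the red push button (28 mm across), 90 mm from the plate's centre towards the box's -x end. It is pressed straight down.
- button (a joint): Travel of the button in m: 0 up, 0.006 fully down; springs back. About 5 N holds it fully down.
- lathe: Fixed watchmaker's lathe between the vise and the demagnetiser. Origin at the bench under the middle of its bed, x along the bed, z up. The whole is 310 mm long (x -150 to 160) and 60 mm wide; bed top 48 mm high, tailstock (-x end) 106 mm, tool rest in the middle 91 mm, headstock with black pulley (+x end) 119 mm high at most.
- chuck: Bystander, loose: steel three-jaw chuck, 52 mm across, 30 mm high, near one end of the vise. Origin: centre of its underside.
- oil: Bystander, loose: white oil bottle with a red cap, 48 mm across, 130 mm high. Origin: centre of its underside.
- faceplate: Bystander, loose: brass faceplate, a disc 56 mm across and 8 mm thick with a stub 24 mm high. Origin: centre of its underside.
Not all that is in view belongs to the job. What is shaped like the vise but purple is not meant.

How it is judged (in metres and radians):
On the way, in this order (a step that is already met when the one before it is completed fails the run):
1. the button is pressed fully down (value of joint button above 0.005 m), for 0.05 s.
2. the button is let go and is back up (value of joint button below 0.001 m), for 0.1 s.
3. the vise, held in the gripper, is above the lathe (x of vise in the frame of lathe between -0.17 and 0.18 m and y of vise in the frame of lathe between -0.05 and 0.05 m and z of vise in the frame of lathe above 0.05 m and contact force between vise and the fingers above 1 N).
At the end, for the whole second after the job is handed in: The vise is held still by the fingers alone, its underside 4 to 18 mm above the plate's top, its centre within 10 mm of the plate's centre seen from above, its length within 8 degrees of the plate's (either way round), within 5.7 degrees of level, touching nothing but the gripper; the button is up (horizontal distance between vise and plate below 0.01 m and z of vise in the frame of plate between 0.004 and 0.018 m and angle between the x axis of vise and the x axis of plate, either way round below 0.14 rad and angle between vise's own z axis and vertical below 0.1 rad and contact force between vise and the fingers above 2 N and contact force between vise and demag below 0.1 N and contact force between vise and lathe below 0.1 N and contact force between vise and chuck below 0.1 N and contact force between vise and oil below 0.1 N and contact force between vise and faceplate below 0.1 N and linear speed of vise below 0.02 m/s and angular speed of vise below 0.15 rad/s and value of joint button below 0.001 m); the arm keeps its last pose, push and grip.
It fails at once if the vise touches the demagnetiser (contact force between vise and demag above 0.5 N).
It fails at once if the lathe is bumped (contact force between any of vise, the fingers, the arm and lathe above 1 N).
It fails at once if the chuck is pushed away or tipped (distance of chuck from where it was at the start of the episode above 0.015 m or angle between chuck's own z axis and vertical above 0.3 rad).
It fails at once if the oil is pushed away or tipped (distance of oil from where it was at the start of the episode above 0.015 m or angle between oil's own z axis and vertical above 0.3 rad).
It fails at once if the faceplate is pushed away or tipped (distance of faceplate from where it was at the start of the episode above 0.015 m or angle between faceplate's own z axis and vertical above 0.3 rad).
It also fails if it takes over 58 s, if anything falls off the work surface, if the arm or the gripper's body presses on something with over 40 N, if the wrist force passes 120 N, or if a joint passes its speed limit or range.

## Working session

There is one attempt and no reset: what is moved stays moved. The work goes in short steps, Python scripts to look and compute and a shell command to move; the robot and the scene stay as the last step left them, time stands still between calls to the robot, and variables do not carry over. Pictures are saved under pics/ and viewed, at most 10 in all, crops included, and the job is handed in when it is done.

```bash
mkdir -p pics; ls; python3 - <<'E'
from workcell import ctrl, optics
import cv2, numpy as np
np.set_printoptions(precision=4,suppress=True)
for n in("side","top","wrist"):
    cv2.imwrite(f"pics/{n}0.png",optics.get_image(n)[:,:,::-1]); print(n,optics.camera_model(n))
for t in ["vise","demag","plate","button_top","lathe","chuck","oil","faceplate"]:
  for c in("top","side"):
    print(t,c,[(round(d['conf'],2),np.round(d['extent']).tolist()) for d in optics.masks_of(t,c)])
print(ctrl.get_obs())
E
```

```text
pics
side {'fov_y': 42.30652605016998, 'cx': 321.3137853094038, 'cy': 245.39331745902467, 'view': array([[  -0.9085,   -0.4174,    0.0219,  502.4343],
       [   0.2283,   -0.4517,    0.8625, -191.7334],
       [  -0.3501,    0.7885,    0.5056, -924.31  ],
       [   0.    ,    0.    ,    0.    ,    1.    ]])}
top {'fov_y': 42.87724166100401, 'cx': 332.2827692147093, 'cy': 231.7539596983827, 'view': array([[   0.0125,   -0.9998,    0.0163,    3.0593],
       [   0.9903,    0.0147,    0.1382, -555.2228],
       [  -0.1384,    0.0144,    0.9903, -998.2722],
       [   0.    ,    0.    ,    0.    ,    1.    ]])}
wrist {'fov_y': 66.04171933415326, 'cx': 318.9326631036923, 'cy': 239.1106418959156, 'hand_eye': array([[  -0.0001,    0.9639,    0.2662,   72.6726],
       [   1.    ,    0.0001,    0.0002,   -0.1992],
       [   0.0001,    0.2662,   -0.9639, -162.2533],
       [   0.    ,    0.    ,    0.    ,    1.    ]])}
vise top [(0.69, [211.0, 252.0, 29.0, 54.0]), (0.58, [161.0, 309.0, 48.0, 43.0])]
vise side [(0.83, [319.0, 409.0, 38.0, 59.0]), (0.59, [281.0, 351.0, 66.0, 37.0])]
demag t
[... 427 characters left out ...]
, 358.0, 32.0, 33.0])]
oil top [(0.67, [462.0, 122.0, 37.0, 41.0])]
oil side [(0.96, [280.0, 185.0, 25.0, 64.0])]
faceplate top [(0.91, [243.0, 133.0, 28.0, 27.0])]
faceplate side [(0.95, [181.0, 305.0, 35.0, 23.0])]
{'t': 0.95, 'qpos': array([-1.224 ,  0.4231,  1.6299, -0.    ,  1.0886, -0.019 ]), 'qvel': array([-0.002 , -0.0015,  0.0008,  0.002 ,  0.0009, -0.0009]), 'joint_torque': array([ -0.0005, -54.4579, -27.4049,   0.0644,   0.0169,  -0.    ]), 'ee_pos': array([ 223.5885, -583.6261,  222.6843]), 'orientation': array([ 3.0892,  0.5714, -0.    ]), 'ft_force': array([ 0.3503, -0.3213,  0.2478]), 'moment': array([-0.0108,  0.0513,  0.0354]), 'grasp_force': 0.0, 'width': 87.48156632057143}
```

View pics/top0.png

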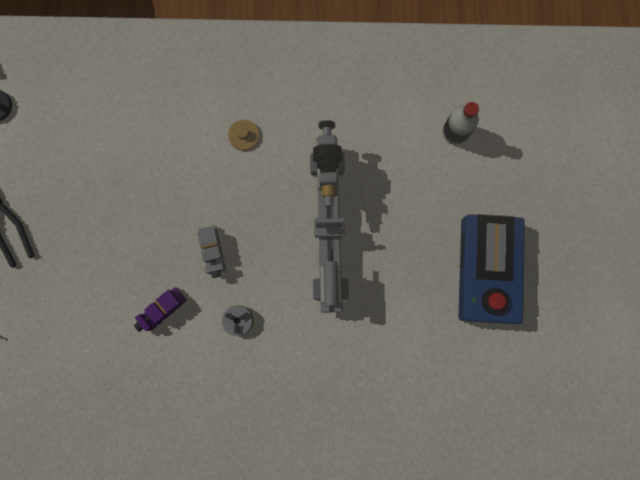

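View pics/side0.png

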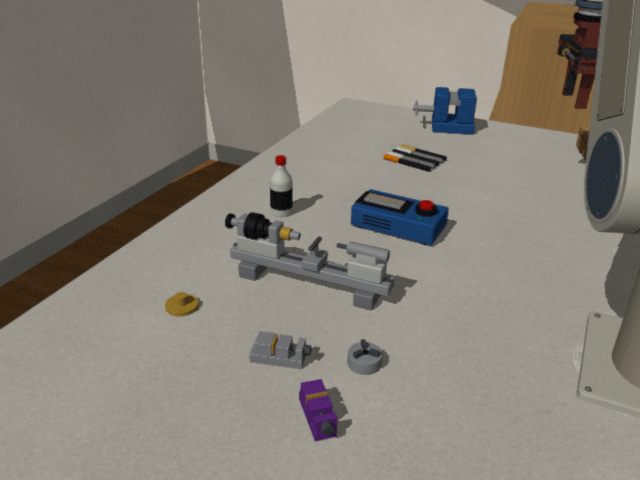

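The top view shows the grey vise at (211,252) and its purple look-alike at (161,309). The chuck is at (237,320), lathe at (330,216), demagnetiser at (493,268) with its button at (497,301) and plate at (495,247). Only two things could be taken for the vise: the grey one at (211,252) and the purple one at (161,309). I choose the grey one and check it in a crop.

```bash
cat > h.py <<'E'
import numpy as np, cv2
from scipy.spatial.transform import Rotation as R
from workcell import ctrl, optics
np.set_printoptions(precision=3,suppress=True)
def cam(name,obs=None):
    m=optics.camera_model(name); f=240/np.tan(np.radians(m['fov_y']/2))
    if name=='wrist':
        T=np.eye(4);T[:3,:3]=R.from_rotvec(obs['orientation']).as_matrix();T[:3,3]=obs['ee_pos']
        C=T@m['hand_eye']
    else: C=np.linalg.inv(m['view'])
    return f,m['cx'],m['cy'],C
def pix2plane(c,uv,z):
    f,cx,cy,C=c; uv=np.atleast_2d(uv).astype(float)
    d=np.c_[(uv[:,0]-cx)/f,-(uv[:,1]-cy)/f,-np.ones(len(uv))]@C[:3,:3].T
    return C[:3,3]+d*((z-C[2,3])/d[:,2])[:,None]
def proj(c,P):
    f,cx,cy,C=c; q=(np.atleast_2d(P)-C[:3,3])@C[:3,:3]
    return np.c_[cx+f*q[:,0]/-q[:,2],cy-f*q[:,1]/-q[:,2]]
def rect(mask):
    c=max(cv2.findContours(mask.astype(np.uint8),0,1)[0],key=cv2.contourArea)
    return cv2.minAreaRect(c)
E
python3 - <<'E'
from h import *
im=cv2.imread('pics/top0.png'); c=cam('top')
hsv=cv2.cvtColor(im,cv2.COLOR_BGR2HSV)
roi=np.zeros(im.shape[:2],bool); roi[280:325,475:520]=1
red=roi&((hsv[...,0]<8)|(hsv[...,0]>172))&(hsv[...,1]>150)
ys,xs=np.nonzero(red); print('button px',xs.mean(),ys.mean(),len(xs),pix2plane(c,[xs.mean(),ys.mean()],62))
print('plate',pix2plane(c,[495.5,247],56))
for n,uv,z in(("chuck",(237,320),30),("face",(244,134),10),("oil base",(457,133),0),("tail end",(331,306),90),("pulley end",(327,126),90),("lathe mid",(330,228),60)):print(n,pix2plane(c,uv,z))
for d in optics.masks_of('vise','top'):
    p=d['pixels']; r=rect(p); print(d['conf'],r,pix2plane(c,r[0],20),pix2plane(c,cv2.boxPoints(r),20)[:,:2].tolist())
a=cv2.resize(im[210:350,110:280],None,fx=4,fy=4,interpolation=2)
b=cv2.resize(im[205:330,450:535],None,fx=4.4,fy=4.4,interpolation=2)[:550]
cv2.imwrite('pics/crop.png',cv2.resize(np.hstack([np.vstack([a,np.zeros((0,a.shape[1],3),np.uint8)])[:550],b]),None,fx=.72,fy=.72))
E
```

```text
button px 496.7260273972603 300.5890410958904 219 [[ 441.929 -259.982   62.   ]]
plate [[ 531.03  -261.842   56.   ]]
chuck [[404.955 168.014  30.   ]]
face [[732.367 169.488  10.   ]]
oil base [[ 743.997 -213.006    0.   ]]
tail end [[429.138  11.936  90.   ]]
pulley end [[724.079  22.323  90.   ]]
lathe mid [[558.372  14.83   60.   ]]
0.69 ((211.7176513671875, 251.72940063476562), (51.195579528808594, 20.60839080810547), 77.47119140625) [[520.102 216.548  20.   ]] [[559.0764742177369, 244.90534495345815], [567.3755764883662, 210.67600531259598], [481.49478931763775, 188.45733860380213], [473.4189016112412, 222.34578953269525]]
0.58 ((158.57318115234375, 309.84149169921875), (22.02050018310547, 57.940467834472656), 51.34019470214844) [[420.221 302.103  20.   ]] [[403.7299600214066, 350.7398856484284], [465.5474451373423, 277.78720789678096], [436.8075584249614, 253.1841241082221], [375.46856150717036, 326.111362780737]]
```

View pics/crop.png

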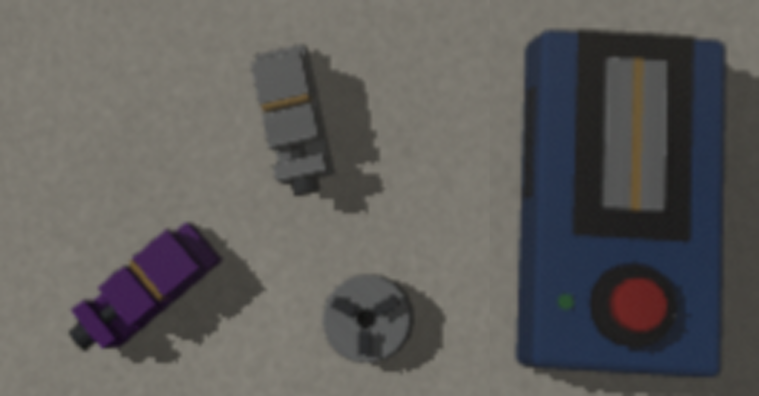

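The grey vise (crop 290,120) is confirmed as the steel one, and the purple one (crop 150,285) is the decoy. The button (crop 640,305) and plate (crop 635,135) are clear. First move: close the gripper and go above the button.

```bash
python3 -m jog '[[0.4,-0.28,0,0,0,0,0],[0.57,-0.4,0,0,0,0,0],[0.57,-0.4,0,0,0,0,0],[0.57,-0.4,0,0,0,0,0],[0.57,-0.4,0,0,0,0,0],[0.57,-0.4,0,0,0,0,0],[0.57,-0.4,0,0,0,0,0],[0.57,-0.4,0,0,0,0,0],[0.57,-0.4,0,0,0,0,0],[0.57,-0.4,0,0,0,0,0],[0.57,-0.4,0,0,0,0,0],[0.57,-0.4,0,0,0,0,0],[0.57,-0.4,0,0,0,0,0],[0.57,-0.4,0,0,0,0,0],[0.2,-0.14,0,0,0,0,0],[0,0,0,0,0,0,0],[0,0,0,0,0,0,0],[0,0,0,0,0,0,0]]'
cat >> h.py <<'E'
def go(x,y,z,yaw=None):
    o=ctrl.get_obs(); M=R.from_rotvec(o['orientation']).as_matrix()
    d=(np.array([x,y,z])-o['ee_pos'])@M/40
    print('TCP',o['ee_pos'],'toolx yaw',np.degrees(np.arctan2(M[1,0],M[0,0])),'tilt',M[:,2],'units',d)
    if yaw is not None:
        w=R.from_matrix(M).inv()*R.from_euler('z',yaw,degrees=True)*R.from_euler('x',180,degrees=True)
        print('turn units',np.degrees(w.as_rotvec())/6)
    print('t',o['t'],'F',o['ft_force'],'w',o['width'],'g',o['grasp_force'])
E
python3 - <<'E'
from h import *
go(442,-260,80,21)
o=ctrl.get_obs(); im=optics.get_image('wrist'); cv2.imwrite('pics/w1.png',im[:,:,::-1]); c=cam('wrist',o)
hsv=cv2.cvtColor(im[:,:,::-1].copy(),cv2.COLOR_BGR2HSV)
red=((hsv[...,0]<8)|(hsv[...,0]>172))&(hsv[...,1]>150)
n,l,s,ce=cv2.connectedComponentsWithStats(red.astype(np.uint8))
for i in range(1,n):
    if s[i,4]>80: print(ce[i],s[i],pix2plane(c,ce[i],62))
E
```

```text
t: 2.8
ee_pos: [441.9, -259.7, 222.7]
orientation: [3.089, 0.57, -0.0]
ft_force: [-0.5, -0.1, 0.4]
width: 0.1
grasp_force: 0.0
TCP [ 441.859 -259.741  222.678] toolx yaw 20.91263522011516 tilt [-0. -0. -1.] units [0.002 0.007 3.567]
turn units [ 0.001  0.002 -0.015]
t 2.8 F [-0.527 -0.061  0.412] w 0.10749641322948249 g 0.0
[315.616 222.195] [300 206  33  33 852] [[ 439.947 -257.036   62.   ]]
[304.966 297.682] [289 275  27  50 745] [[ 367.727 -273.616   62.   ]]
[332.739 297.988] [323 275  26  55 774] [[ 376.837 -298.349   62.   ]]
[ 10.284 333.576] [  0 314  26  40 517] [[229.406 -18.063  62.   ]]
[628.085 334.273] [613 314  27  40 855] [[ 443.983 -581.931   62.   ]]
[ 21.646 424.335] [   0  394   48   59 1357] [[125.493 -45.125  62.   ]]
[617.726 421.25 ] [ 589  394   51   59 1777] [[ 352.883 -629.444   62.   ]]
```

View pics/w1.png

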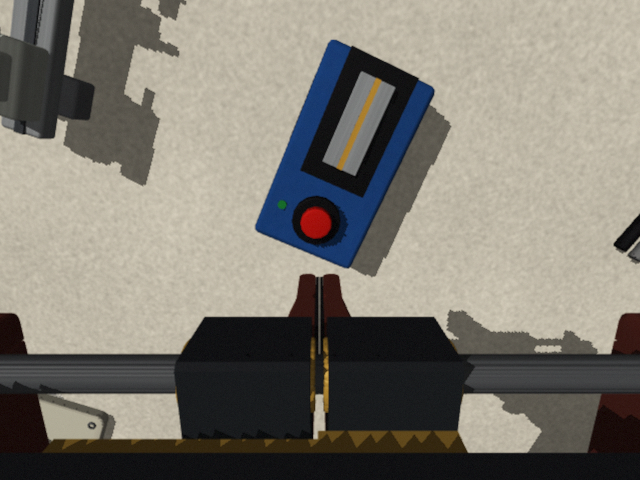

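The wrist view shows the button at (316,222) and the plate centre near (360,124), within about 3 mm of the top-view estimates. Descending over the button.

```bash
python3 -m jog '[[-0.01,-0.036,0.4,0,0,0,0],[0,0,0.7,0,0,0,0],[0,0,0.8,0,0,0,0],[0,0,0.8,0,0,0,0],[0,0,0.5,0,0,0,0],[0,0,0.2,0,0,0,0],[0,0,0,0,0,0,0],[0,0,0,0,0,0,0]]'
python3 -m jog '[[0,0,0.08,0,0,0,0],[0,0,0.08,0,0,0,0],[0,0,0.08,0,0,0,0],[0,0,0,0,0,0,0]]'
python3 -m jog '[[0,0,0.08,0,0,0,0],[0,0,0.06,0,0,0,0],[0,0,0,0,0,0,0]]'
```

```text
t: 3.65
ee_pos: [441.9, -258.5, 87.4]
orientation: [3.089, 0.57, 0.001]
ft_force: [0.1, 0.4, 0.6]
width: 0.5
grasp_force: 0.0
t: 4.05
ee_pos: [441.3, -257.8, 76.9]
orientation: [-3.089, -0.571, 0.0]
ft_force: [0.4, -0.0, 0.1]
width: 0.4
grasp_force: 0.0
t: 4.35
ee_pos: [441.6, -257.9, 71.3]
orientation: [3.089, 0.571, 0.0]
ft_force: [1.4, 0.8, 1.7]
width: 0.3
grasp_force: 1.0
```

```bash
for i in 1 2; do python3 -m jog '[[0,0,0.05,0,0,0,0],[0,0,0,0,0,0,0]]' | grep -E "pos|force"; done
```

```text
ee_pos: [441.6, -257.9, 69.4]
ft_force: [1.0, -0.1, 3.6]
grasp_force: 1.5
ee_pos: [441.6, -257.9, 67.5]
ft_force: [-0.4, 0.1, 3.5]
grasp_force: 2.1
```

```bash
python3 -m jog '[[0,0,0.05,0,0,0,0],[0,0,0,0,0,0,0]]' | grep -E "t:|pos|force"
```

```text
t: 4.95
ee_pos: [441.6, -257.9, 66.2]
ft_force: [-2.8, 2.2, 12.3]
grasp_force: 6.3
```

```bash
python3 -m jog '[[0,0,0,0,0,0,0],[0,0,-0.15,0,0,0,0],[0,0,-0.3,0,0,0,0],[0,0,-0.7,0,0,0,0],[0,0,-0.9,0,0,0,0.5],[0,0,-0.9,0,0,0,1],[0,0,-0.7,0,0,0,1],[0,0,-0.35,0,0,0,1],[0,0,0,0,0,0,1],[0,0,0,0,0,0,1]]'
python3 - <<'E'
from h import *
go(525,218,230,15)
c2=None
for name in('wrist','top'):
    o=ctrl.get_obs(); im=optics.get_image(name); c=cam(name,o)
    hsv=cv2.cvtColor(im,cv2.COLOR_RGB2HSV); H,S,V=cv2.split(hsv)
    red=((H<8)|(H>172))&(S>150)
    pc=proj(c,[[531,-262,56]])[0]; bc=proj(c,[[441,-258,72]])[0]; print(name,pc,bc)
    yy,xx=np.mgrid[:480,:640]
    near=np.hypot(xx-bc[0],yy-bc[1])<30
    k=red&near; print('button z72',pix2plane(c,[xx[k].mean(),yy[k].mean()],72))
    # plate: bright in the dark frame
    r=75 if name=='wrist' else 40
    near=(np.hypot(xx-pc[0],yy-pc[1])<r)
    br=(near&(V>85)&((S<70)|((H>12)&(H<32)))).astype(np.uint8)
    br=cv2.morphologyEx(br,cv2.MORPH_OPEN,np.ones((3,3)))
    n,l,s,ce=cv2.connectedComponentsWithStats(br); i=l[int(pc[1]),int(pc[0])]; print('label',i,s[i])
    ra=rect(l==i); B=pix2plane(c,cv2.boxPoints(ra),56)[:,:2]; print(ra,'centre',pix2plane(c,ra[0],56)); print(B, [np.linalg.norm(B[j]-B[j-1]) for j in range(4)],[np.degrees(np.arctan2(*(B[j]-B[j-1])[::-1])) for j in range(4)])
E
```

```text
t: 5.95
ee_pos: [441.1, -257.7, 225.3]
orientation: [-3.089, -0.571, 0.0]
ft_force: [-0.1, -0.3, -0.4]
width: 44.8
grasp_force: 0.0
TCP [ 441.107 -257.682  225.285] toolx yaw 20.959499762364487 tilt [-0.  0. -1.] units [  6.212 -10.355  -0.117]
turn units [-0.001  0.002  0.993]
t 5.95 F [-0.149 -0.331 -0.418] w 44.830549094746864 g 0.0
wrist [361.407 125.336] [319.543 223.404]
button z72 [[ 442.041 -256.301   72.   ]]
label 3 [ 326   73   71  102 3569]
((360.0007019042969, 123.27116394042969), (37.57468032836914, 98.14112091064453), 24.62356185913086) centre [[ 532.131 -260.221   56.   ]]
[[ 491.82  -241.301]
 [ 571.362 -246.867]
 [ 570.448 -278.205]
 [ 489.96  -274.574]] [np.float64(33.325600546237666), np.float64(79.73658154820696), np.float64(31.350796864249652), np.float64(80.56977646448358)] [np.float64(86.7993658019059), np.float64(-4.0031964417414585), np.float64(-91.67200186618929), np.float64(177.41742216575608)]
top [495.595 247.019] [497.266 300.985]
button z72 [[nan nan nan]]
label 3 [487 224  15  47 411]
((493.5862731933594, 246.79188537597656), (13.964422225952148, 46.096839904785156), 4.085616588592529) centre [[ 531.333 -258.642   56.   ]]
[[ 493.538 -243.386]
 [ 570.874 -250.63 ]
 [ 569.537 -274.063]
 [ 492.204 -266.572]] [np.float64(23.22378417552435), np.float64(77.67482604170776), np.float64(23.471645309692867), np.float64(77.69562481011656)] [np.float64(86.7068187154453), np.float64(-5.3506368981711585), np.float64(-93.26507452632563), np.float64(174.46700509718775)]<stdin>:11: RuntimeWarning: Mean of empty slice.
  ret = ret.dtype.type(ret / rcount)
```

```bash
python3 -m jog '[[0.15,-0.3,0,0,0,0,1],[0.3,-0.6,0,0,0,0,1],[0.36,-0.71,0,0,0,0,1],[0.36,-0.71,0,0,0,0,1],[0.36,-0.71,0,0,0,0,1],[0.36,-0.71,0,0,0,0,1],[0.36,-0.71,0,0,0,0,1],[0.36,-0.71,0,0,0,0,1],[0.36,-0.71,0,0,0,0,1],[0.36,-0.71,0,0,0,0,1],[0.36,-0.71,0,0,0,0,1],[0.36,-0.71,0,0,0,0,1],[0.36,-0.71,0,0,0,0,1],[0.36,-0.71,0,0,0,0,1],[0.36,-0.71,0,0,0,0,1],[0.3,-0.6,0,0,0,0,1],[0.15,-0.3,0,0,0,0,1],[0,0,0,0,0,1,1],[0,0,0,0,0,0,1],[0,0,0,0,0,0,1]]'
python3 - <<'E'
from h import *
go(525,218,230,15)
o=ctrl.get_obs(); im=optics.get_image('wrist'); cv2.imwrite('pics/w2.png',im[:,:,::-1]); c=cam('wrist',o)
print(proj(c,[[525,218,20]]))
for t in('vise','chuck'):
  for d in optics.masks_of(t,'wrist'):
    r=rect(d['pixels']); B=pix2plane(c,cv2.boxPoints(r),0)[:,:2]
    print(t,d['conf'],r,pix2plane(c,r[0],15)[0])
E
```

```text
t: 8.05
ee_pos: [491.6, 233.6, 225.0]
orientation: [3.114, 0.412, -0.002]
ft_force: [0.5, 0.3, -0.3]
width: 87.6
grasp_force: 0.0
TCP [491.551 233.572 224.997] toolx yaw 15.088237830538839 tilt [-0.001 -0.001 -1.   ] units [ 0.706  0.594 -0.126]
turn units [0.003 0.011 0.015]
t 8.05 F [ 0.491  0.253 -0.275] w 87.58592152698891 g 0.0
[[343.109 183.39 ]]
vise 0.78 ((235.56231689453125, 260.3824462890625), (35.341156005859375, 93.62213134765625), 64.79888153076172) [416.425 305.314  15.   ]
vise 0.75 ((341.0, 188.0), (94.0, 34.0), 90.0) [519.501 218.296  15.   ]
chuck 0.65 ((352.5, 299.5), (49.0, 47.0), 90.0) [405.403 172.483  15.   ]
```

View pics/w2.png

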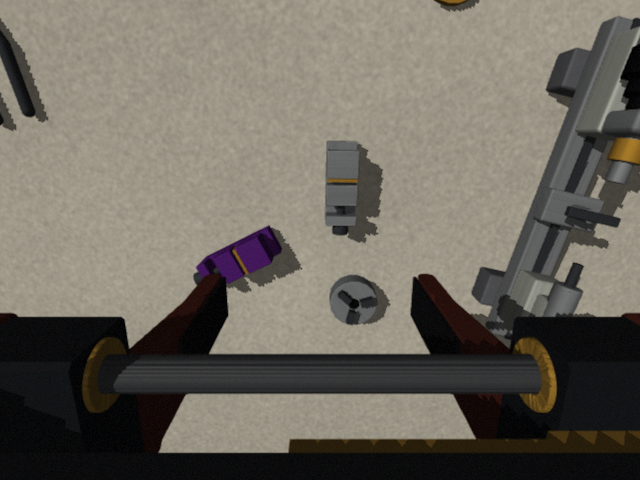

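Wrist view: the grey vise spans rows 141–235 at column 342, lined up with the tool. The purple decoy is at (238,260) and the chuck at (354,300). The lathe is off to the right.

```bash
python3 - <<'E'
from h import *
o=ctrl.get_obs(); c=cam('wrist',o)
u=np.array([np.cos(np.radians(15)),np.sin(np.radians(15))]); n=np.array([-u[1],u[0]])
for nm,uv,z,off in(('far',(342,141.5),16,40),('tip',(341,235),12,-50)):
    p=pix2plane(c,uv,z)[0,:2]; print(nm,p,p-off*u)
im=cv2.imread('pics/w2.png').astype(int)
for v in(150,165,172,200,220): print(v,im[v,318:368].sum(1)//3)
m=[d for d in optics.masks_of('vise','wrist') if abs(d['extent'][0]-341)<15][0]['pixels']
for v in range(145,232,10): x=np.nonzero(m[v])[0]; print(v,x.min(),x.max())
E
```

```text
far [563.881 229.74 ] [525.244 219.387]
tip [472.161 204.387] [520.457 217.327]
150 [148 150 150 151 152 153 147 144 115  92  82  73  76  73  71  76  77  77
  75  78  82  82  84  85  83  81  83  83  82  82  82  82  82  85  83  83
  83  83  79  78  76  73  69  67  69  67  69  67  67  66]
165 [147 148 150 151 153 148 146 125  90  90 101  99  99 100  98  99 100  99
 100  99 102 101 101  98 100  99  99  97 100 100  99  98  98  98  99  98
  97  96  99 101  77  59  64  66  64  64  66  66  68  66]
172 [141 143 142 143 144 140 140 120  92  90  99  98  98  98  98  99  99  99
  99  98  97  99  98 100  97  96  99  96  99  97  98  98  98  99  99  97
  97  97  97  97  73  57  65  65  64  66  65  66  65  64]
200 [143 147 149 147 150 153 154 109  83  94  94  95  94  95  94  93  94  92
  91  94  96  93  95  93  93  94  93  96  93  92  94  94  93  92  94  93
  93  94  82  68  62  67  66  63  64  67  66  70  69  67]
220 [147 146 145 145 145 147 139 112 101 102 102 101 101 101 103 104 104 101
 102 103 102  99 103  99 101 101 101 104  99 101 102 100  99 101 100  98
 102  88  66  65  62  62  64  63  66  64  62  64  65  97]
145 327 356
155 326 358
165 326 358
175 326 357
185 324 357
195 325 356
205 325 356
215 325 355
225 326 355
```

```bash
python3 -m jog '[[0.3,0.3,0.2,0,0,0.18,1],[0.36,0.28,0.5,0,0,0,1],[0,0,0.7,0,0,0,1],[0,0,0.7,0,0,0,1],[0,0,0.6,0,0,0,1],[0,0,0.3,0,0,0,1],[0,0,0.1,0,0,0,1],[0,0,0,0,0,0,1],[0,0,0,0,0,0,1]]'
python3 - <<'E'
from h import *
go(523,218,7,14)
o=ctrl.get_obs(); im=optics.get_image('wrist'); cv2.imwrite('pics/w3.png',im[:,:,::-1]); c=cam('wrist',o)
print(proj(c,[[523,218,38]]))
for d in optics.masks_of('vise','wrist'):
    print(d['conf'],d['extent'])
E
```

```text
t: 9.15
ee_pos: [524.4, 218.2, 102.4]
orientation: [-3.118, -0.379, -0.003]
ft_force: [-0.0, -0.4, 0.2]
width: 87.7
grasp_force: 0.0
TCP [524.351 218.228 102.424] toolx yaw 13.87188010742958 tilt [ 0.002  0.001 -1.   ] units [-0.038 -0.002  2.386]
turn units [-0.002 -0.017 -0.021]
t 9.15 F [-0.028 -0.354  0.199] w 87.68129540873632 g 0.0
[[319.152 256.332]]
0.8 [225.1, 335.1, 29.5, 44.9]
0.64 [315.1, 250.9, 48.3, 138.9]
```

View pics/w3.png

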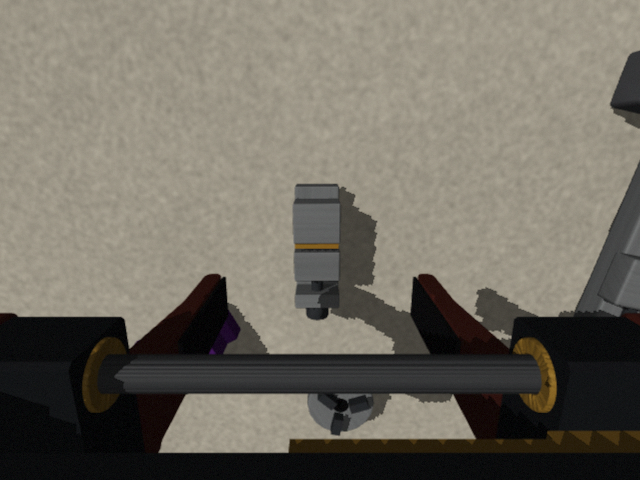

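The vise is centred at column 317, square to the tool, between the open fingers. The purple decoy and the chuck are clear. Descend and grip.

```bash
python3 -m jog '[[0.045,-0.01,0.3,0,0,0,1],[0,0,0.6,0,0,0,1],[0,0,0.6,0,0,0,1],[0,0,0.5,0,0,0,1],[0,0,0.25,0,0,0,1],[0,0,0.12,0,0,0,1],[0,0,0,0,0,0,1],[0,0,0,0,0,0,1]]'
python3 -m jog '[[0,0,0,0,0,0,0],[0,0,0,0,0,0,0],[0,0,0,0,0,0,0],[0,0,0,0,0,0,0],[0,0,0,0,0,0,0],[0,0,0,0,0,0,0],[0,0,0,0,0,0,0],[0,0,0,0,0,0,0],[0,0,0,0,0,0,0],[0,0,0,0,0,0,0]]'
```

```text
t: 10.05
ee_pos: [525.7, 219.1, 7.3]
orientation: [-3.118, -0.38, -0.002]
ft_force: [0.1, 0.0, 0.1]
width: 87.9
grasp_force: 0.0
t: 11.05
ee_pos: [525.1, 218.9, 6.6]
orientation: [-3.119, -0.38, 0.0]
ft_force: [0.0, -0.2, 0.0]
width: 30.0
grasp_force: 30.0
```

```bash
python3 -m jog '[[0,0,-0.1,0,0,0,0],[0,0,-0.3,0,0,0,0],[0,0,-0.5,0,0,0,0],[0,0,-0.7,0,0,0,0],[0,0,-0.8,0,0,0,0],[0,0,-0.8,0,0,0,0],[0,0,-0.8,0,0,0,0],[0,0,-0.7,0,0,0,0],[0,0,-0.5,0,0,0,0],[0,0,-0.2,0,0,0,0],[0,0,-0.1,0,0,0,0],[0,0,0,0,0,0,0],[0,0,0,0,0,0,0]]'
python3 - <<'E'
from h import *
go(532,-261,225,-2.8)
o=ctrl.get_obs(); im=optics.get_image('wrist'); cv2.imwrite('pics/w4.png',im[:,:,::-1]); c=cam('wrist',o)
M=R.from_rotvec(o['orientation']).as_matrix()
for x,z in((40,9),(32,-31),(-20,-31),(0,-31)):  # tool coords, vise top 31 above TCP
    print(x,proj(c,o['ee_pos']+M@[x,0,z]))
E
```

```text
t: 12.35
ee_pos: [524.3, 218.5, 225.5]
orientation: [3.118, 0.379, -0.003]
ft_force: [0.1, -0.8, -3.1]
width: 30.1
grasp_force: 30.0
TCP [524.347 218.548 225.493] toolx yaw 13.878141930485805 tilt [-0.002 -0.001 -1.   ] units [-2.69  11.685  0.022]
turn units [0.006 0.02  2.78 ]
t 12.35 F [ 0.083 -0.804 -3.148] w 30.093762333199265 g 29.999850913882256
40 [[319.386 209.106]]
32 [[319.487 250.513]]
-20 [[319.453 371.901]]
0 [[319.465 327.94 ]]
```

View pics/w4.png

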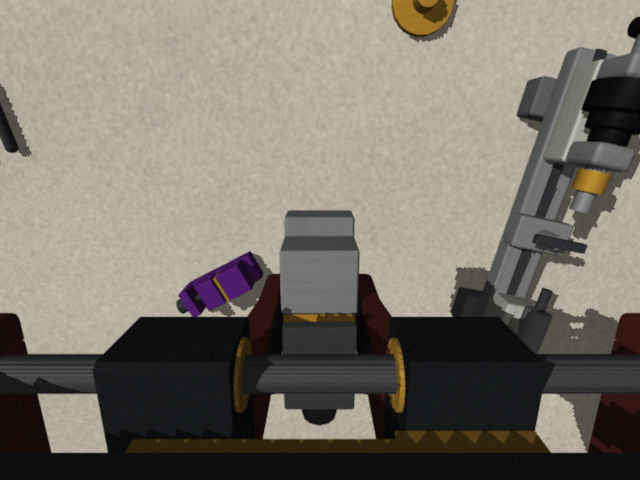

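```bash
python3 - <<'E'
from h import *
o=ctrl.get_obs(); c=cam('wrist',o)
M=R.from_rotvec(o['orientation']).as_matrix()
P=lambda x,y,z:proj(c,o['ee_pos']+M@[x,y,z])[0]
print(P(40,0,-9),P(40,0,7),P(32,0,-31),P(32,15,-31),P(-50,0,-6),P(40,15,-9))
im=cv2.imread('pics/w4.png').astype(int)
print(im[200:325,300:340].sum(2).mean(1).astype(int)//3)
print(im[225,275:365].sum(1)//3)
print(P(40,0,-9)-P(41,0,-9))
im=optics.get_image('side'); cv2.imwrite('pics/s4.png',im[:,:,::-1])
cs=cam('side'); print('side',proj(cs,o['ee_pos']))
E
```

```text
[319.427 217.091] [319.39  209.914] [319.487 250.513] [359.82  250.511] [319.38 393.51] [354.841 217.087]
[168 168 168 168 169 170 170 170 171 161 119  64  65  66  66  67  72  95
 115 113 113 113 113 113 113 113 113 113 113 113 113 113 113 113 113 104
  80  66  65  66  66  66  67  67  67  66  66  67  68  69  87 112 117 117
 117 117 116 115 115 114 113 113 114 114 115 116 117 117 117 116 115 115
 115 114 115 115 115 115 115 115 114 113 113 113 115 116 115 114 114 112
 111 111 111 111 113 114 114 114 113 113 114 114 113 112 111 111 112 112
 111 112 112 113 101  69  65  77  70  68  64  61  57  50  38  37  37]
[174 171 172 172 170 172 169 170 156 136 125 118 117 113 113 111 113 112
 115 112 110 110 111 109 108 109 110 109 111 109 111 113 112 110 111 112
 114 114 117 113 114 117 113 113 112 113 115 114 116 112 113 114 116 113
 116 114 114 115 115 116 114 113 114 115 114 112 112 113 113 115 117 116
 117 115 113 117 114 100  75 134 171 171 172 172 169 167 164 166 165 168]
[-0.001  2.317]
side [[275.83 227.54]]
```

The near base edge and jaw top sit exactly where the calibration predicts for a centred grasp (rows 217 and 250), so the in-hand offset is about 0. Carry it over the lathe at 225 mm.

```bash
python3 -m jog '[[-0.07,0.3,0,0,0,0,0],[-0.115,0.5,0,0,0,0,0],[-0.168,0.73,0,0,0,0,0],[-0.168,0.73,0,0,0,0,0],[-0.168,0.73,0,0,0,0,0],[-0.168,0.73,0,0,0,0,0],[-0.168,0.73,0,0,0,0,0],[-0.168,0.73,0,0,0,0,0],[-0.168,0.73,0,0,0,0,0],[-0.168,0.73,0,0,0,0,0],[-0.168,0.73,0,0,0,0,0],[-0.168,0.73,0,0,0,0,0],[-0.168,0.73,0,0,0,0,0],[-0.168,0.73,0,0,0,0,0],[-0.168,0.73,0,0,0,0,0],[-0.168,0.73,0,0,0,0,0],[-0.1,0.45,0,0,0,0,0],[-0.05,0.2,0,0,0,0,0],[0,0,0,0,0,0,0]]'
python3 -m jog '[[0,0,0,0,0,0.6,0],[0,0,0,0,0,0.8,0],[0,0,0,0,0,0.8,0],[0,0,0,0,0,0.6,0],[0,0,0,0,0,0,0],[0,0,0,0,0,0,0]]'
python3 - <<'E'
from h import *
go(532,-260.5,74,-3)
E
```

```text
t: 14.35
ee_pos: [532.3, -260.7, 226.3]
orientation: [-3.118, -0.377, 0.001]
ft_force: [0.9, 1.0, -3.4]
width: 29.6
grasp_force: 30.0
t: 14.95
ee_pos: [532.7, -259.1, 226.6]
orientation: [-3.14, 0.076, 0.0]
ft_force: [-0.3, 1.6, -3.2]
width: 29.9
grasp_force: 30.0
TCP [ 532.737 -259.063  226.638] toolx yaw -2.7600206875607394 tilt [-0.  0. -1.] units [-0.016  0.038  3.816]
turn units [-0.003  0.003  0.04 ]
t 14.95 F [-0.333  1.645 -3.245] w 29.87314265242752 g 29.999976307153702
```

```bash
python3 -m jog '[[0,0.02,0.2,0,0,0,0],[0,0,0.5,0,0,0,0],[0,0,0.7,0,0,0,0],[0,0,0.7,0,0,0,0],[0,0,0.6,0,0,0,0],[0,0,0.4,0,0,0,0],[0,0,0.2,0,0,0,0],[0,0,0,0,0,0,0],[0,0,0,0,0,0,0]]'
python3 - <<'E'
from h import *
a=[]
for n in('wrist','side','top'):
    go(532,-260.5,74,-3)
    im=optics.get_image(n)[:,:,::-1]; o=ctrl.get_obs(); c=cam(n,o); p=proj(c,[532,-260.5,56])[0]; print(n,p)
    if n=='wrist': im=im[80:480,120:520]
    else:
        u,v=int(p[0]),int(p[1]); im=cv2.resize(im[v-65:v+65,u-65:u+65],(400,400),interpolation=2)
    if n!='top': a.append(im)
cv2.imwrite('pics/h.png',np.hstack(a))
E
```

```text
t: 15.85
ee_pos: [533.1, -261.0, 95.1]
orientation: [3.14, -0.08, 0.001]
ft_force: [-0.2, 0.4, -3.3]
width: 29.4
grasp_force: 30.0
TCP [ 533.08  -261.05    95.116] toolx yaw -2.903218339622521 tilt [ 0.001 -0.    -1.   ] units [-0.028 -0.013  0.528]
turn units [ 0.003 -0.006  0.016]
t 15.85 F [-0.181  0.449 -3.347] w 29.377074905454858 g 29.999812468886375
wrist [318.103 269.556]
TCP [ 533.366 -261.208   95.523] toolx yaw -2.9076503959776088 tilt [ 0.001 -0.001 -1.   ] units [-0.036 -0.016  0.538]
turn units [ 0.006 -0.014  0.015]
t 15.9 F [ 0.545 -0.386 -2.914] w 30.02807725905384 g 29.99991975724697
side [383.498 199.305]
TCP [ 533.412 -261.255   95.702] toolx yaw -2.9116077237811826 tilt [ 0.002 -0.001 -1.   ] units [-0.037 -0.017  0.542]
turn units [ 0.007 -0.016  0.015]
t 15.95 F [ 0.198 -0.876 -2.898] w 30.036426265744453 g 30.000036880373955
top [494.685 246.411]
```

View pics/h.png

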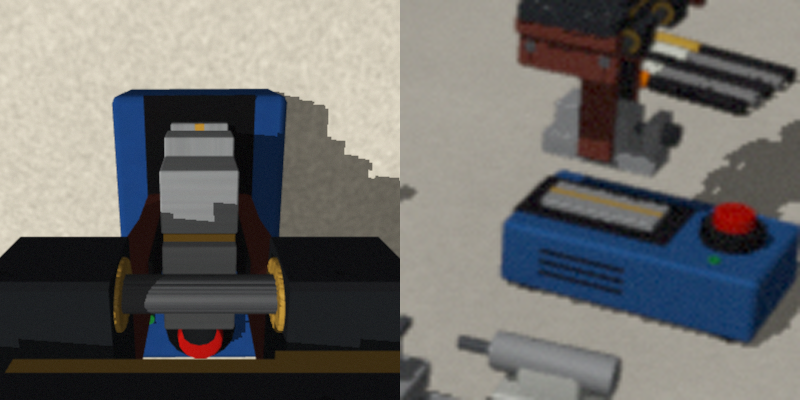

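The vise lies centred over the plate, with the brass line at crop (199,127) on its centre line, and it is level and clear of the plate in the side view. Final lowering.

```bash
python3 -m jog '[[-0.03,0,0.1,0,0,0,0],[0,0,0.15,0,0,0,0],[0,0,0.15,0,0,0,0],[0,0,0.08,0,0,0,0],[0,0,0.04,0,0,0,0],[0,0,0,0,0,0,0],[0,0,0,0,0,0,0],[0,0,0,0,0,0,0],[0,0,0,0,0,0,0],[0,0,0,0,0,0,0]]'
python3 - <<'E'
from h import *
go(532,-260.5,74,-3)
im=optics.get_image('wrist')[:,:,::-1][80:480,120:520]
s=optics.get_image('side')[:,:,::-1]; s=cv2.resize(s[134:264,318:448],(400,400),interpolation=2)
cv2.imwrite('pics/h2.png',np.hstack([im,s]))
E
```

```text
t: 17.0
ee_pos: [531.6, -260.9, 74.0]
orientation: [3.14, -0.08, 0.0]
ft_force: [-0.5, 0.3, -3.3]
width: 29.7
grasp_force: 30.0
TCP [ 531.602 -260.897   74.043] toolx yaw -2.9194587458347554 tilt [ 0. -0. -1.] units [ 0.009 -0.01   0.001]
turn units [ 0.002 -0.003  0.013]
t 17.0 F [-0.486  0.336 -3.26 ] w 29.685676679406395 g 29.999951720237732
```

View pics/h2.png

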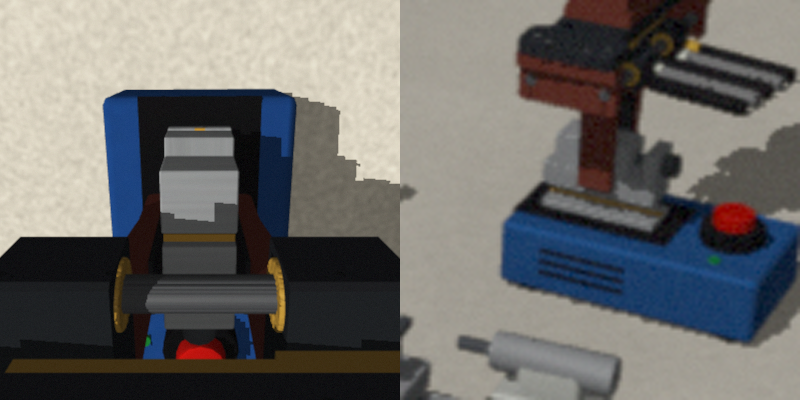

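The vise hovers centred and lined up over the plate, with wrist force still just its weight (3.3 N) and the button up. Handing in.

```bash
python3 -c "
from workcell import ctrl
print(ctrl.close_job())"
```

```text
the job is handed in; nothing more can be done
None
```

The job is handed in: I pressed the button until the force jumped to 12 N at its stop and let it come back up, then carried the steel vise over the lathe. It finished held about 11 mm above the middle of the plate, level and lined up by my measurements; the judge returned no verdict.

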